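Lock the coffee grinder's shaft and take off its burr cap

ROBOT

A 6-joint arm with a two-finger parallel gripper is mounted at the origin on a cart in front of the work surface, level with it; the furniture and walls round the work are solid. World frame = base frame: x ahead of the robot, y to its left, z up, the work surface at z = 0. Lengths are in mm, angles in rad, forces in N, time in s.
With the tool pointing down it reaches from about 275 to 750 mm from the base axis. Payload 10.2 kg.
Tool frame: the origin (TCP) lies midway between the tips of the shut fingers; the grasp point (between the pads) lies 19 mm behind it; z points along the fingers, y is the direction in which the jaws open and shut (so a half turn about z gives the same grasp; the last joint's range is limited). The gripper opens to 85 mm and grips with 20 to 120 N. Pads are 22 mm wide; open, the fingers measure 114 mm over their backs; the gripper's body (76 mm by 85 mm) begins 54 mm behind the grasp point. The pads swing forward as they close: fully open they stand 13 mm farther back than shut.
Start: joints at [-1.563, 0.313, 1.498, -0, 1.331, -0.223], TCP at [120.083, -511.088, 202.594] pointing down, gripper open.
Joint ranges: [-2.94, 2.94], [-0.97, 2.17], [0.19, 2.56], [-1.23, 4.37], [0.02, 3.11], [-2.88, 2.88]. Speed limits (rad/s): [2.39, 2.39, 3.01, 3.14, 3.14, 3.14].

INTERFACE

Orientations are given as a unit quaternion [w, x, y, z].
In Python, from rig import sense, optics, ctrl gives the robot as it stands.
- The arm moves only by the tool play_rows, never from a script. Its argument "plan" is a list of rows, each a list of 7 numbers: the shift along the world's x, y, z in mm, then the turn, a rotation vector about the world's x, y, z in rad, then the opening, from -1 (shut) to 1 (fully open), so that 0 is half open. A call has 1 to 5 rows; each row shifts and turns the pose as measured when the row begins; what a row does not reach is not made up. A row lasts 1/12 s, in which the tool goes at most 41.7 mm and 7.16 degrees, less where a joint would pass 70% of its speed; a pose out of reach is approached as far as the arm can. A call is refused whole if a number of a shift passes 41.7 or a number of a turn 0.125, either way. A call with a gripper value outside its range is refused whole. The fingers move at their own pace and stop on an object; "grip_force" is the grip in N (left out, the last holds). Time passes only in rows, so rows that do not move let the fingers close. It gives the time, the measured TCP pose, the force and the opening at its end, in the units of the state.
- sense(): the state, without advancing time (a new reading comes with each control period).
- optics.capture(name): name is "side" or "top"; returns a dict with "img" (400x640x3 uint8, blue, green, red), "fx", "fy", "cx", "cy" (pixels), "world_to_cam" (4x4, takes a point from world to camera coordinates). Camera axes: x right, y up, looking along -z (the intrinsics and any distortion apply to the point x, -y, -z); pixel columns grow to the right and rows downward; lengths in mm; the calibration is good to about 2 mm. A picture is of the moment at which its call begins. There is no depth.
- ctrl.finish_job(): hands the job in, once; it reports no verdict.
The state is a dict: "time_s": time; "joints": joint angles; "dq": joint speeds; "tau": joint torques, N m; "eef_pos": TCP position; "ee_rot": TCP orientation; "force": force on the tool from outside, world axes, zero at the start; "wrist_torque": the same for the moment, N m; "grip_width": opening from 0.0 (shut) to 1.0 (fully open).
Only numpy, scipy, OpenCV 4.12 (cv2) and the standard library are available. Lean on these libraries where they do the work, as an engineer would, in place of code of your own. Each camera call takes 0.05 s, during which the arm holds its last target. There are 200 camera calls.

TASK

Open the coffee grinder for cleaning: turn its black lock collar clockwise until the white pointer is fully home at the red mark, which locks the burr shaft, and only then unscrew the orange burr cap above it. Nobody knows whether this grinder's cap has a right- or a left-hand thread, so try it gently both ways, turn it about a sixth of a turn the way that gives, and lift it straight off. Finish with the gripper still holding the cap level and still, about 10 cm above where it sat, with the collar left locked and the things round the grinder left where they stand.

Things in the scene. Friction and masses are not known exactly. Their poses are not given: they have to be found in the camera images.
- grinder: White electric coffee grinder without its hopper, fixed on the worktop, 215 (x) x 132 (y) mm. Origin: centre of its underside; x points from its front (chute, steel cup) to the motor tower at its back. The grinding head's flat top is 172 mm up; the upright burr axis is at x = -35 mm, y = 0. The motor tower starts at x = +44 mm, is 112 mm wide and 238 mm high.
- burr_axis (a point): Point on the burr axis at the height of the head's top plate (172 mm): collar and cap turn about the upright through it. The collar reaches from 176 to 202 mm height; above it the seated cap from 205 to 233 mm.
- lock_collar (a joint): Captive black ribbed collar, round, 62 mm across, 26 mm high; turns about the burr axis (friction about 0.3 N m) and stays where left. 0 = pointer at the white (open) mark; grows clockwise seen from above to a stop at 1.2 rad = red (locked) mark. Starts at 0 to 0.5. Near its locked end it clamps the burr shaft (before that the shaft turns with the cap).
- collar_pointer (a point): Outer top edge of the collar at its white pointer line, 31 mm from the burr axis. The collar can be gripped from above with a finger on each side of the narrower cap.
- lock_mark (a point): The red dot (locked mark) on the head's top plate, 42 mm from the burr axis.
- burr_cap: Orange ribbed round cap, 46 mm across, 28 mm high, about 0.07 kg, screwed on the burr shaft. Origin: centre of its underside, 205 mm above the worktop when seated; z up, x to the white tick on its black top. Starts screwed home with its x along the grinder's x. The hidden thread is right-handed (loosens anticlockwise from above) or left-handed (clockwise); it varies and cannot be seen.
- cap_grip (a point): Middle of the cap's ribbed grip (12 to 28 mm above its underside), on its axis, 20 mm above its underside. The tight way the cap stops within 5 to 10 degrees. The loose way it turns easily; it is free to lift at 40 to 68 degrees from its seat (best about 55), then meets a stop; let go there, it springs up about 5 mm. It cannot be pulled off without turning.
- bean_hopper: The grinder's clear bean hopper, taken off and standing upside down on its black lid, 116 mm across, 120 mm high. Bystander. Origin: centre of its underside.
- clean_brush: Cleaning brush lying flat, 170 mm long. Bystander.
- coffee_jar: Glass coffee jar with a red lid, 60 mm across, 85 mm high. Bystander. Origin: centre of its underside.
- mug: Striped mug, 86 mm across, 101 mm high. Bystander. Origin: centre of its underside.
- lemon: Lemon, 76 x 56 x 55 mm. Bystander.
There are look-alikes about, which are no part of the job. Of the things shaped like the burr_cap, the orange one is meant.

How it is judged (in metres and radians):
On the way, in this order (a step that is already met when the one before it is completed fails the run):
1. the collar is turned to its locked mark while the cap is still seated (value of joint lock_collar above 1.1 rad and height (world z) of burr_cap below 0.208 m), for 0.2 s.
2. with the collar locked, the cap is turned loose on its thread (more than 30 degrees from its seat) (value of joint lock_collar above 1.1 rad and angle between the x axis of burr_cap and the x axis of grinder, either way round above 0.55 rad and height (world z) of burr_cap below 0.235 m), for 0.05 s.
3. the cap is lifted off the shaft (value of joint lock_collar above 1.1 rad and height (world z) of burr_cap above 0.245 m), for 0.1 s.
At the end, for the whole second after the job is handed in: The gripper holds the cap (over 2 N on it), its underside 60 to 160 mm above its seat (265 to 365 mm over the worktop), tilted less than 0.3 rad, at rest, not touching the grinder; the collar is within 0.1 rad of its locked stop (height (world z) of burr_cap between 0.265 and 0.365 m and angle between burr_cap's own z axis and vertical below 0.3 rad and linear speed of burr_cap below 0.03 m/s and contact force between burr_cap and the fingers above 2 N and contact force between burr_cap and grinder below 0.1 N and value of joint lock_collar above 1.1 rad); the arm keeps its last pose, push and grip.
It fails at once if a bystander (hopper, brush, coffee jar, mug or lemon) is pushed more than 20 mm (distance of any of bean_hopper, clean_brush, coffee_jar, mug, lemon from where it was at the start of the episode above 0.02 m).
It also fails if it takes over 51 s, if anything falls off the work surface, if the arm or the gripper's body presses on something with over 40 N, if the wrist force passes 120 N, or if a joint passes its speed limit or range.

## Working session

There is one attempt and no reset: what is moved stays moved. The work goes in short steps, Python scripts to look and compute and a tool call to move; the robot and the scene stay as the last step left them, time stands still between calls to the robot, and variables do not carry over. Pictures are saved under pics/ and viewed, about 8 in all and at most 12, crops included, and the job is handed in when it is done.

Besides the shell and the picture viewer there is one more tool, called after ">>>" by a JSON object that holds its "name" and its "arguments", one argument or row to a line. play_rows: Moves the arm, as the interface text tells. Its arguments: {"type":"object","properties":{"plan":{"type":"array"},"grip_force":{"type":"number"}},"required":["plan"]}

```bash
mkdir -p pics; ls; cat > h.py <<'E'
import numpy as np, cv2
from rig import sense, optics, ctrl
def cap(n,fn=None):
    c=optics.capture(n)
    if fn: cv2.imwrite('pics/'+fn,c['img'])
    return c
def ray(c,u,v):
    T=np.array(c['world_to_cam']);R=T[:3,:3];t=T[:3,3]
    d=np.array([(u-c['cx'])/c['fx'],-(v-c['cy'])/c['fy'],-1.])
    return -R.T@t, R.T@d
def onz(c,u,v,z):
    o,d=ray(c,u,v); return o+d*(z-o[2])/d[2]
def proj(c,p):
    T=np.array(c['world_to_cam']);q=T[:3,:3]@np.array(p,float)+T[:3,3]
    return c['cx']+c['fx']*q[0]/-q[2], c['cy']-c['fy']*q[1]/-q[2]
E
python3 - <<'E'
from h import *
a=cap('top','top1.png');b=cap('side','side1.png')
for c in(a,b):
    print({k:v for k,v in c.items() if k!='img'})
print(sense())
E
```

```text
pics
{'fx': 465.33503617299095, 'fy': 465.33503617299095, 'cx': 324.86053539046264, 'cy': 202.16848233567416, 'world_to_cam': array([[ 3.34006322e-01, -9.42567384e-01, -2.54998323e-03,
        -1.57227068e+02],
       [ 8.92735401e-01,  3.15477617e-01,  3.21710081e-01,
        -5.95762871e+02],
       [-3.02428967e-01, -1.09729661e-01,  9.46834791e-01,
        -1.40640503e+03],
       [ 0.00000000e+00,  0.00000000e+00,  0.00000000e+00,
         1.00000000e+00]])}
{'fx': 411.59961296939537, 'fy': 411.59961296939537, 'cx': 316.9613365584968, 'cy': 199.62898269885324, 'world_to_cam': array([[-9.81942804e-01, -1.87714275e-01,  2.34878952e-02,
         5.62954410e+02],
       [ 1.26269901e-01, -5.57889372e-01,  8.20253230e-01,
        -1.73463970e+02],
       [-1.40869593e-01,  8.08407570e-01,  5.71518117e-01,
        -1.01289915e+03],
       [ 0.00000000e+00,  0.00000000e+00,  0.00000000e+00,
         1.00000000e+00]])}
{'time_s': 0.1, 'joints': array([-1.56339068e+00,  3.13370113e-01,  1.49836343e+00, -1.90165043e-05,
        1.33101183e+00, -2.23395776e-01]), 'dq': array([ 1.05819177e-03, -1.87198941e-03, -2.09367243e-03, -3.67871088e-04,
       -1.52200875e-03, -2.48836610e-05]), 'tau': array([ 1.44217029e-03, -4.12903762e+01, -2.60142750e+01, -2.07469852e-04,
        3.03396781e-03, -1.54386959e-05]), 'eef_pos': array([ 120.08087246, -510.80769462,  202.10369953]), 'ee_rot': array([-5.73997455e-04,  9.93348299e-01,  1.15146972e-01,  5.29419869e-05]), 'force': array([-0.98236921,  0.70134171, -0.28114454]), 'wrist_torque': array([-0.05274914,  0.02662985, -0.02121662]), 'grip_width': 0.996986096013173}
```

View pics/top1.png

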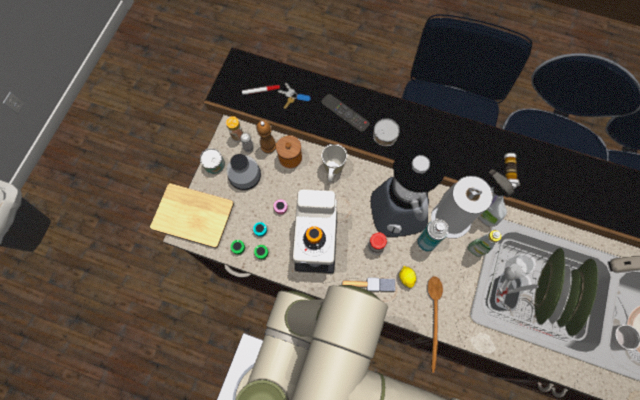

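View pics/side1.png

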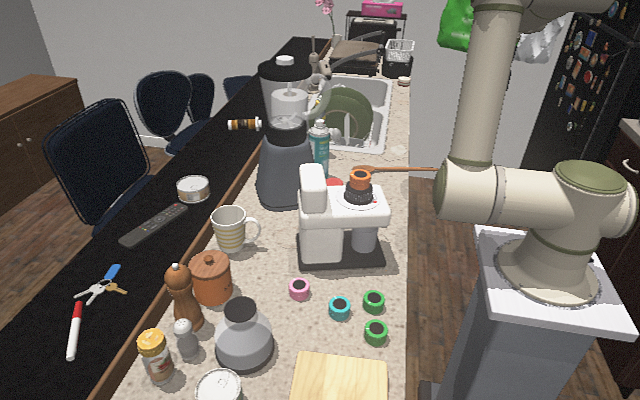

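The orange cap is on the grinder at top (315,235) and side (360,178). The look-alikes are pink (280,207), cyan (260,229) and green (238,247) and (261,252), all lying on the worktop; I choose the orange one. Next I'll take one close crop and measure.

```bash
python3 - <<'E'
from h import *
a=cap('top');b=cap('side')
ia=cv2.resize(a['img'][180:280,280:355],None,fx=6,fy=6,interpolation=cv2.INTER_CUBIC)
ib=cv2.resize(b['img'][155:220,320:400],None,fx=4.5,fy=4.5,interpolation=cv2.INTER_CUBIC)
h=max(ia.shape[0],ib.shape[0]); o=np.zeros((h,ia.shape[1]+ib.shape[1],3),np.uint8)
o[:ia.shape[0],:ia.shape[1]]=ia;o[:ib.shape[0],ia.shape[1]:]=ib
cv2.imwrite('pics/crop1.png',cv2.resize(o,None,fx=.97,fy=.97))
def mask(c,box,lo,hi):
    x0,y0,x1,y1=box;h=cv2.cvtColor(c['img'][y0:y1,x0:x1],cv2.COLOR_BGR2HSV)
    return cv2.inRange(h,lo,hi)
# orange cap
for n,c,box in(('top',a,(295,215,340,260)),('side',b,(335,155,390,215))):
    m=mask(c,box,(5,150,120),(22,255,255));p=cv2.findNonZero(m);(x,y),r=cv2.minEnclosingCircle(p)
    x+=box[0];y+=box[1];bb=cv2.boundingRect(p);print(n,x,y,r,bb, len(p))
    print(onz(c,x,y,233), onz(c,x,y,220))
    m=mask(c,box,(0,120,90),(4,255,255))|mask(c,box,(172,120,90),(180,255,255));p=cv2.findNonZero(m)
    if p is not None: q=p.reshape(-1,2)+np.array(box[:2]);print('red',q.tolist(),onz(c,*q.mean(0),172))
# grinder white outline top of tower
E
```

```text
top 313.865385055542 233.65384674072266 8.301135063171387 (11, 12, 17, 15) 132
[470.8518468   32.79812462 233.        ] [473.99443414  34.28336656 220.        ]
red [[305, 249], [306, 249]] [433.16917413  47.12636898 172.        ]
side 360.0 175.0 9.219644546508789 (16, 14, 19, 11) 67
[473.79290241  40.91361724 233.        ] [474.93667     19.37734801 220.        ]
red [[335, 178], [336, 178], [337, 178], [335, 179], [336, 179], [337, 179], [338, 179], [339, 179], [335, 180], [336, 180], [337, 180], [338, 180], [339, 180], [340, 180], [335, 181], [336, 181], [337, 181], [338, 181], [339, 181], [340, 181], [341, 181], [335, 182], [336, 182], [337, 182], [338, 182], [340, 182], [341, 182], [335, 183], [336, 183], [337, 183], [338, 183], [339, 183], [340, 183], [341, 183], [342, 183], [335, 184], [336, 184], [337, 184], [338, 184], [339, 184], [340, 184], [341, 184], [342, 184], [374, 201], [375, 201], [376, 201], [374, 202], [375, 202]] [518.47069034 -10.38268095 172.        ]
```

View pics/crop1.png

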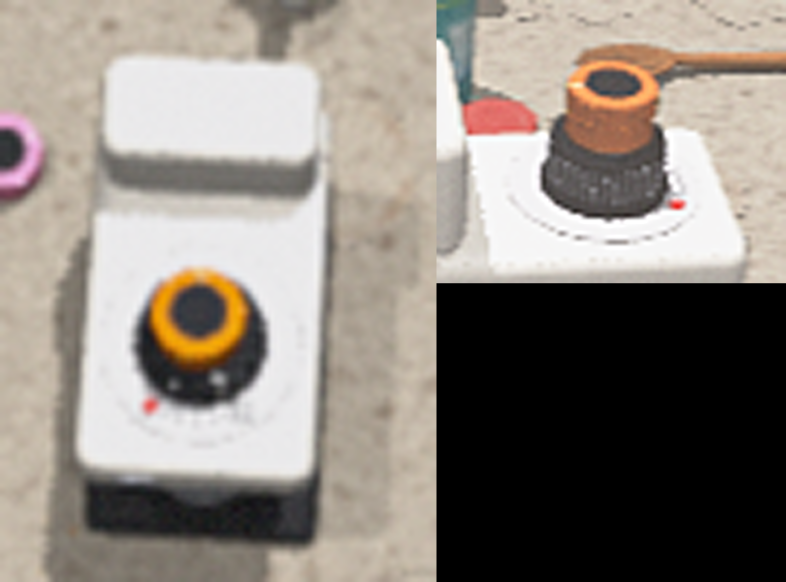

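```bash
python3 - <<'E'
from h import *
a=cap('top');b=cap('side')
o1,d1=ray(a,314,233.3);o2,d2=ray(b,360.3,174.0)
s=np.linalg.lstsq(np.c_[d1,-d2],o2-o1,rcond=None)[0];print('cap top 2view',o1+s[0]*d1,o2+s[1]*d2)
for n,u,v,z in(('red',305.8,249.6,172),('pA',317.6,245,202),('pB',310,245.8,202),('capc',314,233.3,233)): print(n,onz(a,u,v,z))
print('redside',onz(b,320+(677-437)/4.365,155+205/4.365,172),'captopside',onz(b,360.3,174,233))
# tower top corners crop -> angle
P=[onz(a,280+x/5.82,180+y/5.82,238) for x,y in((108,60),(318,62),(105,150),(317,158))];print(np.round(P))
Q=[onz(a,280+x/5.82,180+y/5.82,172) for x,y in((80,468),(312,482),(95,210),(322,215))];print(np.round(Q))
s=sense();print(s['eef_pos'],s['ee_rot'],s['joints'])
E
```

```text
cap top 2view [472.54656898  33.06619819 230.5962125 ] [473.7656807   32.96000627 230.87983625]
red [431.76208971  45.65856277 172.        ]
pA [449.95299007  14.48454555 202.        ]
pB [440.34964145  34.49836132 202.        ]
capc [471.96341197  32.79157915 233.        ]
redside [433.62670619  49.6195494  172.        ] captopside [473.58009416  36.49208358 233.        ]
[[578. 120. 238.]
 [613.  19. 238.]
 [533. 104. 238.]
 [564.   3. 238.]]
[[389.  68. 172.]
 [422. -45. 172.]
 [520. 109. 172.]
 [556.  -4. 172.]]
[ 120.08742444 -510.99333424  202.39999041] [-2.10730235e-04  9.93346643e-01  1.15162502e-01  3.03699790e-05] [-1.56339911e+00  3.13098918e-01  1.49794512e+00  1.53880778e-05
  1.33097417e+00 -2.23443623e-01]
```

The crop confirms the choice: the orange cap is seated at about top (314,233), with the red dot at (306,250) and the pointer at (318,245). The axis is near (473,33), the red mark's radius checks at 42 mm, grinder yaw is about 17° and the collar reads about 0.15 rad. I'll approach high.

>>> {"name": "play_rows", "arguments": {
  "plan": [
    [15, 20, 28, 0, 0, 0.12, 1],
    [20, 31, 14, 0, 0, 0.12, 1],
    [20, 31, 14, 0, 0, 0.12, 1],
    [20, 31, 10, 0, 0, 0.12, 1],
    [20, 31, 5, 0, 0, 0.12, 1]
  ]
}}

```text
time_s: 0.72
eef_pos: [214.0, -364.4, 272.4]
ee_rot: [-0.003, 0.912, 0.41, -0.001]
force: [1.3, 0.1, 0.3]
grip_width: 0.999
```

>>> {"name": "play_rows", "arguments": {
  "plan": [
    [20, 32, 5, 0, 0, 0.12, 1],
    [20, 32, 5, 0, 0, 0.12, 1],
    [20, 32, 5, 0, 0, 0.12, 1],
    [20, 32, 5, 0, 0, 0.12, 1],
    [20, 32, 5, 0, 0, 0.12, 1]
  ]
}}

```text
time_s: 1.13
eef_pos: [316.4, -195.9, 299.5]
ee_rot: [-0.001, 0.742, 0.671, -0.002]
force: [1.1, -1.0, -0.1]
grip_width: 1.001
```

>>> {"name": "play_rows", "arguments": {
  "plan": [
    [20, 32, 0, 0, 0, 0.12, 1],
    [20, 32, 0, 0, 0, 0.12, 1],
    [20, 32, 0, 0, 0, 0.12, 1],
    [20, 32, 0, 0, 0, 0.12, 1],
    [20, 32, 0, 0, 0, 0.12, 1]
  ]
}}

```text
time_s: 1.55
eef_pos: [419.3, -26.3, 301.8]
ee_rot: [0.003, 0.499, 0.866, -0.001]
force: [1.5, -0.3, 0.4]
grip_width: 1.001
```

>>> {"name": "play_rows", "arguments": {
  "plan": [
    [24, 26, -10, 0, 0, 0.1, 1],
    [20, 22, -10, 0, 0, 0.08, 1],
    [8, 10, 0, 0, 0, 0.04, 1],
    [0, 0, 0, 0, 0, 0, 1],
    [0, 0, 0, 0, 0, 0, 1]
  ]
}}

```text
time_s: 1.97
eef_pos: [474.7, 41.9, 280.4]
ee_rot: [0.003, 0.389, 0.921, -0.0]
force: [-0.3, 0.3, -0.4]
grip_width: 1.001
```

```bash
python3 - <<'E'
from h import *
a=cap('top');b=cap('side');s=sense();print(s['eef_pos'],s['joints'],s['ee_rot'])
print(proj(b,(473,33,233)),proj(a,(473,33,233)))
ia=cv2.resize(a['img'][180:280,270:370],None,fx=4,fy=4)
ib=cv2.resize(b['img'][120:220,310:410],None,fx=4,fy=4)
cv2.imwrite('pics/c2.png',np.hstack([ia,ib]))
E
```

```text
[474.55948853  40.98427042 280.92632956] [-0.15942087  0.15345376  1.49602153 -0.00176975  1.48597711 -0.9293805 ] [ 3.19188652e-03  3.89735104e-01  9.20921465e-01 -1.23679616e-04]
(np.float64(360.7191194637457), np.float64(173.2372740877611)) (np.float64(314.055047881148), np.float64(232.9460022066924))
```

View pics/c2.png

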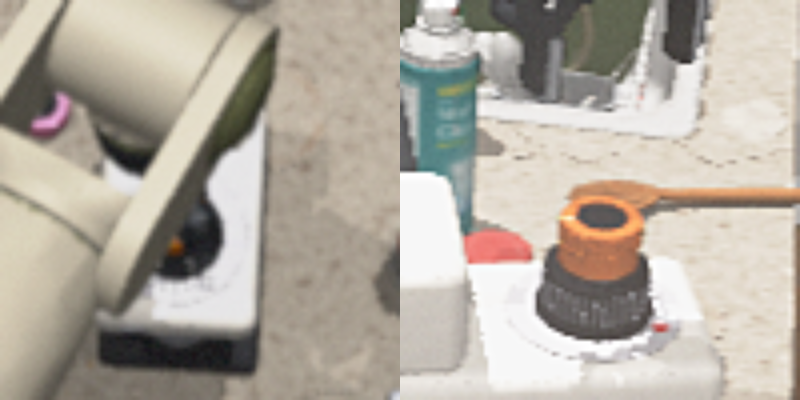

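The side crop shows the cap still seated with the gripper above it; the red dot is at (660,328). I'll centre the gripper and descend astride the cap.

>>> {"name": "play_rows", "arguments": {
  "plan": [
    [-1, -6, 0, 0, 0, 0, 1],
    [-0.5, -1.5, -15, 0, 0, 0, 1],
    [0, 0, -25, 0, 0, 0, 1],
    [0, 0, -20, 0, 0, 0, 1],
    [0, 0, 0, 0, 0, 0, 1]
  ],
  "grip_force": 40
}}

```text
time_s: 2.48
eef_pos: [471.7, 27.1, 222.1]
ee_rot: [0.007, 0.395, 0.919, 0.0]
force: [0.5, 0.2, -0.4]
grip_width: 1.001
```

>>> {"name": "play_rows", "arguments": {
  "plan": [
    [0, 0, -15, 0, 0, 0, 1],
    [0, 0, -15, 0, 0, 0, 1],
    [0, 0, -12, 0, 0, 0, 1],
    [0, 0, 0, 0, 0, 0, 1],
    [0, 0, 0, 0, 0, 0, 1]
  ]
}}

```text
time_s: 2.9
eef_pos: [472.1, 21.9, 184.6]
ee_rot: [0.01, 0.399, 0.917, 0.0]
force: [-0.3, 0.5, 1.1]
grip_width: 0.998
```

```bash
python3 - <<'E'
from h import *
b=cap('side');s=sense();print(s['eef_pos'],s['force'],s['grip_width'])
cv2.imwrite('pics/c3.png',cv2.resize(b['img'][130:230,300:420],None,fx=5,fy=5))
E
```

```text
[472.16549679  21.86586673 184.65700924] [-0.40382092  0.48062669  0.60258315] 0.9948435734911215
```

View pics/c3.png

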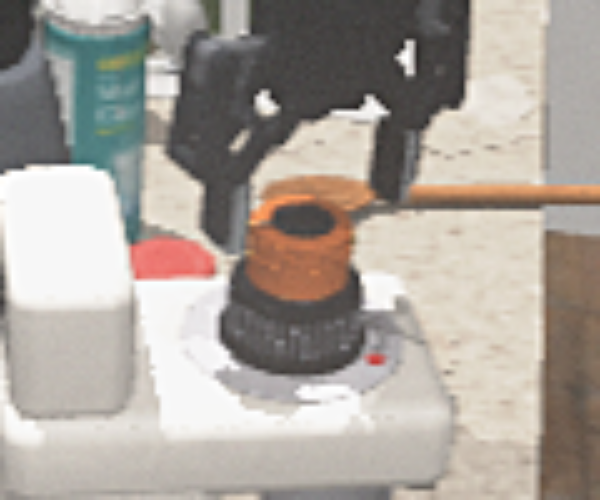

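The side crop shows the fingers drifted in -y, behind the cap, during the descent: the measured y is 21.9 against the intended 33. I'll correct that.

>>> {"name": "play_rows", "arguments": {
  "plan": [
    [0.5, 7, 0, 0, 0, -0.01, 1],
    [0, 4, 0, 0, 0, -0.01, 1],
    [0, 0, 0, 0, 0, 0, 1]
  ]
}}

```text
time_s: 3.2
eef_pos: [473.8, 32.0, 188.2]
ee_rot: [0.013, 0.409, 0.912, 0.001]
force: [-1.0, -0.1, 0.1]
grip_width: 1.002
```

>>> {"name": "play_rows", "arguments": {
  "plan": [
    [0, 0, 0, 0, 0, 0, 1],
    [0, 0, 0, 0, 0, 0, 1],
    [0, 0, 0, 0, 0, 0, 1]
  ]
}}

```text
time_s: 3.45
eef_pos: [474.4, 31.6, 189.8]
ee_rot: [0.014, 0.409, 0.912, 0.001]
force: [1.0, -1.0, 0.1]
grip_width: 0.996
```

>>> {"name": "play_rows", "arguments": {
  "plan": [
    [-0.5, 2, -8, 0.005, 0.013, 0, 1],
    [-0.5, 2, -8, 0.005, 0.013, 0, 1],
    [0, 1, -5, 0, 0, 0, 1],
    [0, 0, 0, 0, 0, 0, 1]
  ]
}}

```text
time_s: 3.78
eef_pos: [473.1, 36.8, 166.6]
ee_rot: [-0.002, 0.409, 0.912, 0.0]
force: [-0.5, 0.6, -0.8]
grip_width: 1.002
```

```bash
python3 - <<'E'
from h import *
b=cap('side');s=sense();print(s['eef_pos'],s['ee_rot'],s['force'],s['grip_width'])
cv2.imwrite('pics/c4.png',cv2.resize(b['img'][130:230,300:420],None,fx=5,fy=5))
E
```

```text
[473.2165538   36.70742773 166.95330235] [-1.33260937e-03  4.09110862e-01  9.12483709e-01  8.44600618e-05] [ 0.28184005 -0.21874024 -0.01611928] 0.9986150685668779
```

View pics/c4.png

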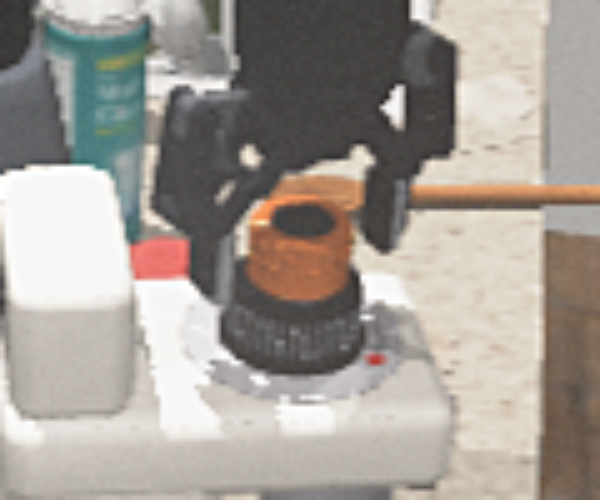

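```bash
python3 - <<'E'
from h import *
b=cap('side')
for z in(167,180,190,200):
  for sg in(1,-1):
    p=np.array([473.2,36.7,z])+sg*45*np.array([np.cos(.729),np.sin(.729),0]);u=proj(b,p);print(z,sg,(u[0]-300)*5,(u[1]-130)*5)
E
```

```text
167 1 209.7223721986333 369.47543116504505
167 -1 367.7767755105293 315.858116755535
180 1 211.40050095586048 345.98619682181464
180 -1 370.6021528932922 292.90475200743487
190 1 212.70977713764353 327.65989443204603
190 -1 372.8052542367257 275.00675755849215
200 1 214.03538974117907 309.1049266092938
200 -1 375.0347219132979 256.8945630294844
```

Picture c4 shows the finger tips at (215,300) and (385,248). That is about 20 mm higher, or farther off in y, than the pose predicts, so I'll check with both views before closing.

```bash
python3 - <<'E'
from h import *
b=cap('side');a=cap('top')
ia=cv2.resize(a['img'][190:270,275:355],None,fx=5,fy=5,interpolation=cv2.INTER_CUBIC)
ib=cv2.resize(b['img'][140:220,320:400],None,fx=5,fy=5,interpolation=cv2.INTER_CUBIC)
g=lambda i:cv2.LUT(i,(255*(np.arange(256)/255.)**.5).astype(np.uint8))
def dot(i,c,x0,y0,p,col):
    u=proj(c,p);cv2.circle(i,(int((u[0]-x0)*5),int((u[1]-y0)*5)),2,col,-1)
ia,ib=g(ia),g(ib)
for z in(180,):
  for sg in(1,-1):
    p=np.array([473.2,36.7,z])+sg*43*np.array([np.cos(.729),np.sin(.729),0])
    dot(ia,a,275,190,p,(255,0,255));dot(ib,b,320,140,p,(255,0,255))
cv2.imwrite('pics/c5.png',np.hstack([ia,ib]))
E
```

```text
(no output)
```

View pics/c5.png

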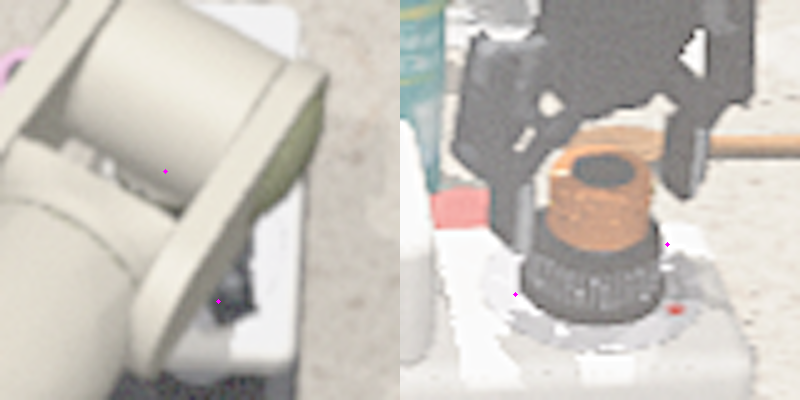

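```bash
python3 - <<'E'
from h import *
b=cap('side');a=cap('top')
for t,sd in(((321,251.5),(377,179)),((323,253),(379,176)),((318,253),(374,180))):
    o1,d1=ray(a,*t);o2,d2=ray(b,*sd)
    s=np.linalg.lstsq(np.c_[d1,-d2],o2-o1,rcond=None)[0];print(o1+s[0]*d1,o2+s[1]*d2)
s=sense();print(s['eef_pos'],s['ee_rot'],s['joints'],s['grip_width'])
E
```

```text
[435.11850389  -1.31309934 201.95387051] [435.81208205  -1.39411897 202.09188478]
[431.95495266  -8.61218126 206.43456818] [432.11574159  -8.63122771 206.46636876]
[428.63186586   5.62912717 199.16368533] [442.35076573   4.1660172  201.82487018]
[473.82545342  36.50865261 168.38789294] [1.32520264e-04 4.09147678e-01 9.12468075e-01 4.15441748e-04] [-1.70791371e-01  2.34447585e-01  1.69432944e+00  7.89309621e-04
  1.21235283e+00 -8.98824781e-01] 1.0026761866439597
```

Triangulating the visible finger tip gives (434,-2,202): x and y agree with the pose, but the open tips stand about 22 mm higher than I assumed. I'll descend further in small steps and watch the force.

>>> {"name": "play_rows", "arguments": {
  "plan": [
    [0, -1, -4, 0, 0, 0, 1],
    [0, -1, -4, 0, 0, 0, 1],
    [0, 0, 0, 0, 0, 0, 1]
  ]
}}

```text
time_s: 4.33
eef_pos: [474.0, 34.3, 160.2]
ee_rot: [0.001, 0.409, 0.912, 0.001]
force: [0.2, -0.2, -0.9]
grip_width: 1.0
```

>>> {"name": "play_rows", "arguments": {
  "plan": [
    [0, 0, -3, 0, 0, 0, 1],
    [0, 0, -3, 0, 0, 0, 1],
    [0, 0, -2, 0, 0, 0, 1]
  ]
}}

```text
time_s: 4.58
eef_pos: [474.1, 34.1, 151.6]
ee_rot: [0.001, 0.409, 0.912, 0.001]
force: [0.0, -0.4, 0.1]
grip_width: 0.996
```

>>> {"name": "play_rows", "arguments": {
  "plan": [
    [0, 0, -3, 0, 0, 0, 1],
    [0, 0, 0, 0, 0, 0, 0.5],
    [0, 0, 0, 0, 0, 0, 0.2],
    [0, 0, 0, 0, 0, 0, 0.2],
    [0, 0, 0, 0, 0, 0, 0.2]
  ],
  "grip_force": 40
}}

```text
time_s: 5.0
eef_pos: [473.0, 33.5, 148.2]
ee_rot: [-0.0, 0.409, 0.912, -0.001]
force: [3.5, 1.6, -4.6]
grip_width: 0.713
```

>>> {"name": "play_rows", "arguments": {
  "plan": [
    [0, 0, 0, 0, 0, 0, 0.0],
    [0, 0, 0, 0, 0, 0, 0],
    [0, 0, 0, 0, 0, 0, 0],
    [0, 0, 0, 0, 0, 0, 0]
  ]
}}

```text
time_s: 5.33
eef_pos: [473.0, 33.5, 148.1]
ee_rot: [-0.0, 0.409, 0.912, -0.001]
force: [0.0, 0.5, -0.1]
grip_width: 0.706
```

```bash
python3 - <<'E'
from h import *
b=cap('side');s=sense();print(s['eef_pos'],s['ee_rot'],s['force'],s['wrist_torque'],s['grip_width'])
cv2.imwrite('pics/c6.png',cv2.LUT(cv2.resize(b['img'][130:230,310:410],None,fx=5,fy=5,interpolation=cv2.INTER_CUBIC),(255*(np.arange(256)/255.)**.5).astype(np.uint8)))
E
```

```text
[473.0097033   33.51017831 148.10513847] [-1.40244078e-04  4.09077774e-01  9.12499157e-01 -8.02056765e-04] [ 0.33315595 -0.31371215 -0.59326683] [-0.1176078   0.15269867 -0.06254514] 0.7100181934698684
```

View pics/c6.png

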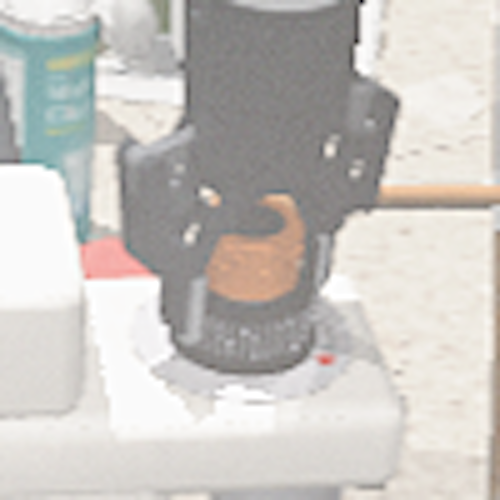

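c6 shows both fingers astride the cap and on the black collar, at width 0.71, which is about 61 mm and fits the collar. I'll turn it clockwise.

>>> {"name": "play_rows", "arguments": {
  "plan": [
    [0, 0, 0, 0, 0, -0.08, -0.1],
    [0, 0, 0, 0, 0, -0.08, -0.1],
    [0, 0, 0, 0, 0, -0.08, -0.1],
    [0, 0, 0, 0, 0, -0.08, -0.1],
    [0, 0, 0, 0, 0, -0.08, -0.1]
  ],
  "grip_force": 60
}}

```text
time_s: 5.8
eef_pos: [473.0, 33.5, 148.3]
ee_rot: [-0.0, 0.587, 0.809, -0.001]
force: [-0.2, -0.7, -0.5]
grip_width: 0.709
```

>>> {"name": "play_rows", "arguments": {
  "plan": [
    [0, 0, 0, 0, 0, -0.08, -0.1],
    [0, 0, 0, 0, 0, -0.08, -0.1],
    [0, 0, 0, 0, 0, -0.08, -0.1],
    [0, 0, 0, 0, 0, 0, -0.1]
  ]
}}

```text
time_s: 6.13
eef_pos: [473.0, 33.6, 148.3]
ee_rot: [-0.0, 0.685, 0.729, -0.001]
force: [-0.4, -1.0, 0.0]
grip_width: 0.707
```

```bash
python3 - <<'E'
from h import *
s=sense();print(s['eef_pos'],s['ee_rot'],s['force'],s['wrist_torque'],s['grip_width']);q=s['ee_rot'];print(2*np.arctan2(q[2],q[1])-np.pi/2)
E
```

```text
[473.03197141  33.57222634 148.25142103] [-2.54676369e-04  6.84955447e-01  7.28583873e-01 -1.22894993e-03] [-0.4058057  -0.9714451   0.04127999] [-0.14429481  0.19088591 -0.21578779] 0.7070091694656747
0.061709752392989925
```

>>> {"name": "play_rows", "arguments": {
  "plan": [
    [0, 0, 0, 0, 0, -0.08, -0.1],
    [0, 0, 0, 0, 0, -0.08, -0.1],
    [0, 0, 0, 0, 0, -0.08, -0.1],
    [0, 0, 0, 0, 0, -0.06, -0.1]
  ]
}}

```text
time_s: 6.47
eef_pos: [473.1, 33.6, 148.3]
ee_rot: [-0.0, 0.786, 0.618, -0.001]
force: [-0.8, -0.1, -0.1]
grip_width: 0.704
```

```bash
cat > st.py <<'E'
from h import *
s=sense();np.set_printoptions(precision=3,suppress=True);q=s['ee_rot'];print(s['time_s'],s['eef_pos'],q,s['force'],s['wrist_torque'],s['grip_width'],'A',2*np.arctan2(q[2],q[1])-np.pi/2,'j6',s['joints'][5])
E
python3 st.py
```

```text
6.4667 [473.078  33.6   148.277] [-0.     0.786  0.618 -0.001] [-0.788 -0.119 -0.09 ] [-0.043  0.152  0.264] 0.7037679488550628 A -0.23767445186024339 j6 0.06233083346595881
```

>>> {"name": "play_rows", "arguments": {
  "plan": [
    [0, 0, 0, 0, 0, -0.04, -0.1],
    [0, 0, 0, 0, 0, -0.04, -0.1]
  ]
}}

```text
time_s: 6.63
eef_pos: [472.8, 32.6, 148.3]
ee_rot: [0.001, 0.809, 0.588, -0.003]
force: [-1.8, -4.4, -0.2]
grip_width: 0.704
```

```bash
python3 st.py
```

```text
6.6333 [472.78   32.571 148.309] [ 0.001  0.809  0.588 -0.003] [-1.806 -4.433 -0.213] [-0.847  0.36   2.71 ] 0.704074401607328 A -0.31448067874273145 j6 0.1398939729903089
```

Wrist torque rose to 2.7 N m after 1.04 rad turned, which matches the predicted stop. I'll hold briefly, release and rise to the cap's height (+24 mm).

>>> {"name": "play_rows", "arguments": {
  "plan": [
    [0, 0, 0, 0, 0, -0.02, -0.1],
    [0, 0, 0, 0, 0, 0, -0.1],
    [0, 0, 0, 0, 0, 0, -0.1],
    [0, 0, 0, 0, 0, 0, 0.6],
    [0, 0, 0, 0, 0, 0, 0.9]
  ]
}}

```text
time_s: 7.05
eef_pos: [472.6, 32.2, 148.2]
ee_rot: [0.001, 0.812, 0.584, -0.003]
force: [0.5, -0.6, -0.6]
grip_width: 0.918
```

>>> {"name": "play_rows", "arguments": {
  "plan": [
    [0, 0.5, 0, 0, 0, 0, 0.9],
    [0, 0.5, 10, 0, 0, 0, 0.9],
    [0, 0, 12, 0, 0, 0, 0.9],
    [0, 0, 6, 0, 0, 0, 0.9],
    [0, 0, 0, 0, 0, 0, 0.9]
  ]
}}

```text
time_s: 7.47
eef_pos: [473.1, 33.9, 179.2]
ee_rot: [0.001, 0.812, 0.584, -0.002]
force: [0.5, 0.5, 1.0]
grip_width: 0.949
```

```bash
python3 st.py; python3 - <<'E'
from h import *
b=cap('side');a=cap('top')
g=lambda i:cv2.LUT(cv2.resize(i,None,fx=5,fy=5,interpolation=cv2.INTER_CUBIC),(255*(np.arange(256)/255.)**.5).astype(np.uint8))
cv2.imwrite('pics/c7.png',np.hstack([g(a['img'][195:275,280:350]),g(b['img'][140:220,320:400])]))
E
```

```text
7.4667 [473.07   33.917 179.195] [ 0.001  0.812  0.584 -0.002] [0.521 0.497 1.004] [ 0.003  0.065 -0.007] 0.9494516914050072 A -0.3238633625065792 j6 0.15156628374874415
```

View pics/c7.png

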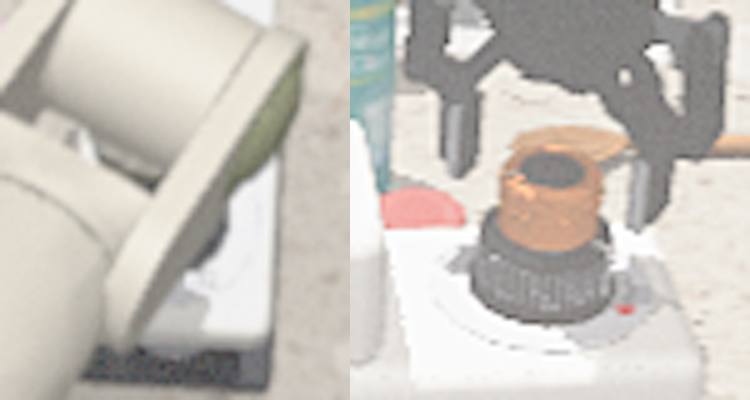

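c7 shows the collar pointer, a white fleck at (613,262), beside the red dot at (625,310), and the cap still seated. I'll close on the cap at this height.

>>> {"name": "play_rows", "arguments": {
  "plan": [
    [0, -0.3, 2, 0, 0, 0, 0.3],
    [0, 0, 0, 0, 0, 0, 0],
    [0, 0, 0, 0, 0, 0, -0.2],
    [0, 0, 0, 0, 0, 0, -0.4],
    [0, 0, 0, 0, 0, 0, -0.4]
  ],
  "grip_force": 40
}}

```text
time_s: 7.98
eef_pos: [472.3, 33.6, 179.5]
ee_rot: [-0.0, 0.812, 0.584, -0.003]
force: [-0.9, 0.4, 1.6]
grip_width: 0.523
```

>>> {"name": "play_rows", "arguments": {
  "plan": [
    [0, 0, 0, 0, 0, 0, -0.4],
    [0, 0, 0, 0, 0, 0, -0.4]
  ]
}}

```text
time_s: 8.15
eef_pos: [472.3, 33.7, 179.5]
ee_rot: [-0.0, 0.812, 0.584, -0.003]
force: [-0.5, 0.3, 2.2]
grip_width: 0.523
```

```bash
python3 st.py
```

```text
8.15 [472.304  33.655 179.524] [-0.     0.812  0.584 -0.003] [-0.475  0.276  2.205] [-0.001  0.049  0.017] 0.5227352391960034 A -0.3238741448552096 j6 0.15075433192755505
```

>>> {"name": "play_rows", "arguments": {
  "plan": [
    [0, 0, 0, 0, 0, 0.03, -0.4],
    [0, 0, 0, 0, 0, 0.03, -0.4],
    [0, 0, 0, 0, 0, 0.03, -0.4]
  ]
}}

```text
time_s: 8.4
eef_pos: [472.3, 33.6, 179.6]
ee_rot: [-0.0, 0.784, 0.621, -0.003]
force: [-1.0, -0.4, 2.7]
grip_width: 0.523
```

```bash
python3 st.py
```

```text
8.4 [472.312  33.585 179.636] [-0.     0.784  0.621 -0.003] [-1.046 -0.423  2.681] [-0.035  0.098 -0.048] 0.523329539674203 A -0.23128903602246442 j6 0.058535956278083695
```

>>> {"name": "play_rows", "arguments": {
  "plan": [
    [0, 0, 0, 0, 0, 0.03, -0.4],
    [0, 0, 0, 0, 0, 0.03, -0.4],
    [0, 0, 0, 0, 0, 0.03, -0.4]
  ]
}}

```text
time_s: 8.65
eef_pos: [472.4, 33.5, 179.9]
ee_rot: [0.0, 0.754, 0.657, -0.003]
force: [0.1, 0.6, 3.4]
grip_width: 0.522
```

```bash
python3 st.py
```

```text
8.65 [472.411  33.496 179.899] [ 0.     0.754  0.657 -0.003] [0.095 0.626 3.355] [ 0.016  0.058 -0.021] 0.5215515540208867 A -0.13676972662811182 j6 -0.03563076472417728
```

Anticlockwise it has given 10.7° with no resistance. As the task asks, I'll check the other way, which also gives a reference for the seat.

>>> {"name": "play_rows", "arguments": {
  "plan": [
    [0, 0, 0, 0, 0, -0.06, -0.4],
    [0, 0, 0, 0, 0, -0.06, -0.4],
    [0, 0, 0, 0, 0, -0.06, -0.4],
    [0, 0, 0, 0, 0, -0.04, -0.4],
    [0, 0, 0, 0, 0, -0.03, -0.4]
  ]
}}

```text
time_s: 9.07
eef_pos: [472.8, 33.5, 179.5]
ee_rot: [0.0, 0.832, 0.555, -0.003]
force: [0.9, 0.6, 1.7]
grip_width: 0.527
```

```bash
python3 st.py
```

```text
9.0667 [472.777  33.534 179.486] [ 0.     0.832  0.555 -0.003] [0.865 0.566 1.686] [ 0.009 -0.158  0.219] 0.5273517108351615 A -0.395139105985852 j6 0.22184850631491906
```

>>> {"name": "play_rows", "arguments": {
  "plan": [
    [0, 0, 0, 0, 0, -0.03, -0.4],
    [0, 0, 0, 0, 0, -0.03, -0.4]
  ]
}}

```text
time_s: 9.23
eef_pos: [473.0, 33.6, 179.5]
ee_rot: [0.0, 0.849, 0.528, -0.002]
force: [-0.8, 0.4, 3.0]
grip_width: 0.523
```

```bash
python3 st.py
```

```text
9.2333 [473.009  33.57  179.451] [ 0.     0.849  0.528 -0.002] [-0.762  0.385  2.992] [ 0.002 -0.013  0.556] 0.5232855310684912 A -0.4571694505031163 j6 0.28388546426117345
```

Clockwise it stiffens at about 7°, with torque at 0.56 N m and rising, so the thread is right-handed. I'll turn it about 55° anticlockwise from the seat.

>>> {"name": "play_rows", "arguments": {
  "plan": [
    [0, 0, 0, 0, 0, 0.09, -0.4],
    [0, 0, 0, 0, 0, 0.09, -0.4],
    [0, 0, 0, 0, 0, 0.09, -0.4],
    [0, 0, 0, 0, 0, 0.09, -0.4],
    [0, 0, 0, 0, 0, 0.09, -0.4]
  ]
}}

```text
time_s: 9.65
eef_pos: [473.4, 33.5, 179.8]
ee_rot: [0.001, 0.704, 0.71, -0.002]
force: [-0.6, -0.2, 3.4]
grip_width: 0.524
```

>>> {"name": "play_rows", "arguments": {
  "plan": [
    [0, 0, 0, 0, 0, 0.09, -0.4],
    [0, 0, 0, 0, 0, 0.09, -0.4],
    [0, 0, 0, 0, 0, 0.09, -0.4],
    [0, 0, 0, 0, 0, 0.09, -0.4]
  ]
}}

```text
time_s: 9.98
eef_pos: [473.7, 33.5, 180.3]
ee_rot: [0.002, 0.558, 0.83, -0.001]
force: [0.0, 0.1, 3.3]
grip_width: 0.522
```

```bash
python3 st.py
```

```text
9.9833 [473.7    33.492 180.334] [ 0.002  0.558  0.83  -0.001] [0.036 0.096 3.254] [ 0.011  0.073 -0.027] 0.5217757983542064 A 0.38688850558938803 j6 -0.5595000303468186
```

>>> {"name": "play_rows", "arguments": {
  "plan": [
    [0, 0, 0, 0, 0, 0.09, -0.4],
    [0, 0, 0, 0, 0, 0.08, -0.4],
    [0, 0, 0, 0, 0, 0.07, -0.4],
    [0, 0, 0, 0, 0, 0, -0.4]
  ]
}}

```text
time_s: 10.32
eef_pos: [473.9, 33.5, 180.7]
ee_rot: [0.003, 0.447, 0.894, -0.001]
force: [-1.1, -1.6, 3.1]
grip_width: 0.526
```

```bash
python3 st.py
```

```text
10.3167 [473.936  33.494 180.727] [ 0.003  0.447  0.894 -0.001] [-1.128 -1.637  3.11 ] [ 0.01   0.149 -0.014] 0.5262104848234108 A 0.6431263415139554 j6 -0.8166313192034879
```

>>> {"name": "play_rows", "arguments": {
  "plan": [
    [0, 0, 4, 0, 0, 0, -0.5],
    [0, 0, 4, 0, 0, 0, -0.5],
    [0, 0, 5, 0, 0, 0, -0.5]
  ],
  "grip_force": 50
}}

```text
time_s: 10.57
eef_pos: [473.3, 33.6, 193.3]
ee_rot: [0.001, 0.45, 0.893, -0.001]
force: [0.3, 0.2, -1.4]
grip_width: 0.523
```

```bash
python3 st.py; python3 - <<'E'
from h import *
b=cap('side')
g=lambda i:cv2.LUT(cv2.resize(i,None,fx=5,fy=5,interpolation=cv2.INTER_CUBIC),(255*(np.arange(256)/255.)**.5).astype(np.uint8))
cv2.imwrite('pics/c8.png',g(b['img'][120:220,310:410]))
E
```

```text
10.5667 [473.269  33.615 193.312] [ 0.001  0.45   0.893 -0.001] [ 0.264  0.246 -1.428] [ 0.028 -0.009 -0.016] 0.5226128177918818 A 0.6375126391579293 j6 -0.811186685106484
```

View pics/c8.png

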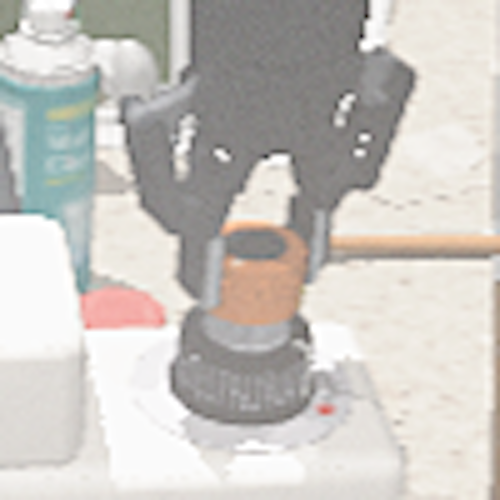

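The cap lifts freely at about -1.4 N, and c8 shows the metal shaft below it with the pointer at the red dot. I'll raise it to about +100 mm.

>>> {"name": "play_rows", "arguments": {
  "plan": [
    [0, 0, 10, 0, 0, 0, -0.5],
    [0, 0, 16, 0, 0, 0, -0.5],
    [0, 0, 18, 0, 0, 0, -0.5],
    [0, 0, 18, 0, 0, 0, -0.5],
    [0, 0, 12, 0, 0, 0, -0.5]
  ]
}}

```text
time_s: 11.03
eef_pos: [471.7, 33.9, 269.4]
ee_rot: [-0.001, 0.452, 0.892, -0.002]
force: [0.6, 0.2, -1.5]
grip_width: 0.521
```

>>> {"name": "play_rows", "arguments": {
  "plan": [
    [0, 0, 6, 0, 0, 0, -0.5],
    [0, 0, 0, 0, 0, 0, -0.5],
    [0, 0, 0, 0, 0, 0, -0.5],
    [0, 0, 0, 0, 0, 0, -0.5],
    [0, 0, 0, 0, 0, 0, -0.5]
  ]
}}

```text
time_s: 11.45
eef_pos: [471.8, 33.9, 276.3]
ee_rot: [-0.0, 0.453, 0.891, -0.002]
force: [0.2, 0.1, -1.9]
grip_width: 0.519
```

```bash
python3 st.py; python3 - <<'E'
from h import *
b=cap('side');a=cap('top')
g=lambda i:cv2.LUT(cv2.resize(i,None,fx=5,fy=5,interpolation=cv2.INTER_CUBIC),(255*(np.arange(256)/255.)**.5).astype(np.uint8))
cv2.imwrite('pics/c9.png',np.hstack([g(a['img'][200:300,280:340]),g(b['img'][115:215,310:410])]))
s=sense();print(s['dq'],proj(b,(473,33,305)),proj(b,(473,33,333)))
E
```

```text
11.45 [471.775  33.921 276.3  ] [-0.     0.453  0.891 -0.002] [ 0.22   0.058 -1.869] [-0.006 -0.035 -0.003] 0.5192783960687063 A 0.6303409528018298 j6 -0.8046872417100669
[-0.0014235  -0.00365892 -0.00630349 -0.00241688  0.00198844 -0.00077419] (np.float64(363.5609595242334), np.float64(144.33210607189295)) (np.float64(364.739347550758), np.float64(132.34638443746172))
```

View pics/c9.png

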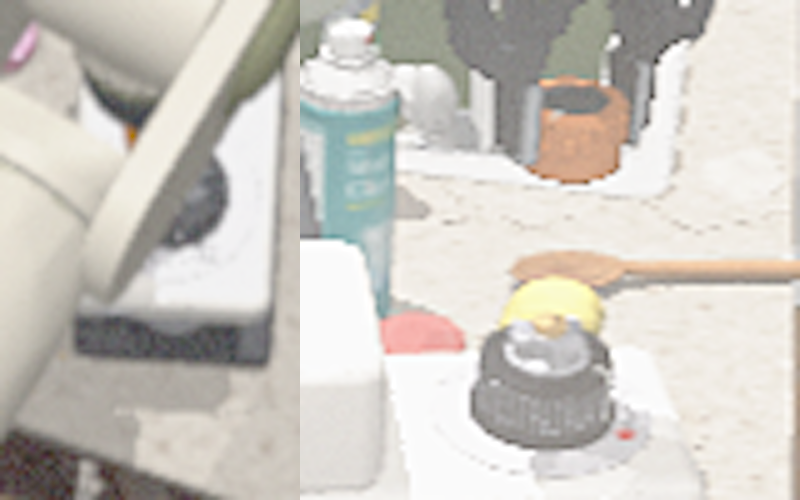

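The cap is held level about 97 mm above its seat; its top ring in c9 is at (585,95), close to the predicted position. The shaft is exposed and the arm is at rest. I'll hand the job in.

```bash
python3 -c "
from rig import ctrl
print(ctrl.finish_job())"; python3 st.py
```

```text
the job is handed in; nothing more can be done
None
the job is handed in; nothing more can be done
```

The cap is off and the job is handed in at about 11.5 s. The gripper is holding the cap level and still, about 97 mm above its seat. No verdict was reported.

- **Collar:** I turned it clockwise 1.04 rad. The wrist torque then rose to 2.7 N m, which fits the locked stop, given an estimated start of about 0.15 rad. I released it and did not touch it again. Its white pointer looked to be beside the red dot, but only as a small fleck in the side pictures.
- **Cap thread:** It is right-handed. Anticlockwise it turned freely; clockwise it stiffened at about 7°. I turned it about 55° anticlockwise and it lifted off freely.
- **Last checks:** The tool is vertical, joint speeds are near zero, and the gripper is still closed on the cap at a 50 N setting. The last picture shows the bare shaft below and the cap in the gripper. I did not re-measure the bystanders. The arm kept clear of them on the way, and no unexpected forces showed.

Two checks disagreed:

- **Finger height:** The open finger tips stood about 22 mm higher above the TCP than I had assumed. I trusted the pictures and went lower in small, force-checked steps.
- **Cap tick:** After the collar was turned, the tick on the cap looked as if it might have shifted a little. So I judged the cap's turn from the clockwise stop I had felt, not from the tick.

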